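# Clamp the roller core and blow it out with the fixed air gun

## Task

Swing the yellow clamp saddle fully shut over the aluminium roller tube, then swing the bolt with the black bar up until it rests fully home in the saddle's slot. Only once the tube is clamped, squeeze the green air gun's trigger fully home between the fingers against its grip, keep it squeezed for about a second, then let go so that it springs right back. Leave the tube in its cradle and do not push the loose things on the table and the base plate about.

Things in the scene. Friction and masses are not known exactly. Their poses are not given: they have to be found in the camera images.
- station: fixed grey base plate, 310 x 160 x 12 mm, bolted to the table. Origin on the table top under the line of the tube and nozzle; the plate reaches from -145 to +165 mm along its own x and +-80 mm along y. Its x points along nozzle and tube, away from the gun's grip; y to the saddle hinge side (left when looking along x); z up. Tube axis 60 mm above the table, along x. It turns between -0.55 and -0.12 rad from the world's x and differs in place each time.
- tube_center (a point): centre of the loose aluminium roller tube, 40 mm outside diameter, 140 mm long, 0.3 kg, lying in two V cradles along the station's x, centre at station (90, 0, 60) mm. It must stay there.
- saddle (a joint): hinge of the yellow saddle (tube clamp's upper half, 26 mm wide along the station's x). 0 = fully shut over the tube (hard stop), grows as it swings up and over to the station's +y side, limit 2.05 rad; it starts at 1.6 to 2.0. A stiff hinge (about 0.09 N m of friction): it stays where it is left and needs about 1 to 2 N at the lug.
- saddle_hinge (a point): fixed point on the saddle's hinge axis, in the middle of its width: station (90, 34, 60) mm. The axis runs along the station's x.
- saddle_lug (a point): point in the forked free end of the saddle, 98 mm from the hinge axis (when shut: 98 mm towards the station's -y and 4 mm above the axis, so 64 mm above the table). The fork is two prongs 8 mm thick, together 26 mm wide along the station's x with a 13 mm open slot between them, and ends 6 mm beyond this point; it can be pinched across its 26 mm (fingers closing along the station's x) from above through the whole swing, letting it turn between the fingers.
- bolt (a joint): hinge of the steel swing bolt. 0 = home in the saddle's slot (hard stop, leaning 0.1 rad from vertical towards the tube), grows as it swings down and out to the station's -y side, limit 1.45 rad; it starts at 1.2 to 1.4. Stiff hinge (0.09 N m of friction): stays where it is left. The bolt's nut and the saddle's prongs are solid to each other, so the saddle must be shut first.
- bolt_hinge (a point): fixed point on the bolt's hinge axis: station (90, -52, 34) mm. The axis runs along the station's x.
- bolt_bar (a point): centre of the black cross bar at the bolt's end, 83 mm from the bolt's hinge axis; bar 36 mm long along the station's x, 14 mm thick. It can be pinched over its two ends (36 mm, fingers closing along the station's x) from above through the whole swing, turning between the fingers. When home it is 117 mm above the table.
- gun_grip: fixed green pistol grip of the air gun, mounted upside down so that it stands up from the barrel and leans back 35 degrees from vertical, towards the station's -x. Origin on the grip's axis at its root; own z runs up along the grip (ends 108 mm up), own x points squarely from the grip to the trigger, own y = the station's y. The grip is 24 mm thick along its x (+-12 mm), 26 mm wide.
- squeeze_point (a point): fixed point where to squeeze: 75 mm up the grip along its z and 6.5 mm from its axis towards the trigger, half-way between the grip's back and the trigger's front when fully squeezed; about 135 mm above the table. Fingers lie along the grip (pointing down its -z, so tilted 35 degrees) and close along the grip's x, one on the grip's back, one on the trigger's front. Here grip and trigger measure about 56 mm together at rest, 37 mm fully squeezed.
- trigger (a joint): sprung steel trigger lever, 18 mm wide, 10 mm thick, reaching 93 mm up from its pin in front of the grip. 0 = at rest (out), 0.30 rad = fully squeezed (hard stop, trigger parallel to the grip). At the squeeze point it starts moving at about 3 N and needs about 9 N when fully squeezed; it springs back when released.
- cast_box: loose dark cast box, 64 x 110 x 42 mm, bystander; origin at the centre of its underside
- h_block: loose blue-grey metal block with H ends, 50 x 82 x 26 mm, bystander; origin at the centre of its underside
- tee_key: loose T-shaped key, 70 x 90 x 12 mm, bystander; origin at the centre of its underside
- wood_block: loose wooden block, 60 x 24 x 18 mm, left lying on the station's base plate near its -y edge, beside the gun; bystander; origin at the centre of its underside

How it is judged:
By the outcome, as a careful person would: the job done as asked, in the order asked, and still so for the second after the job is handed in, with the robot touching nothing.
It also fails if it takes over 64 s, if anything falls off the work surface, if the arm or the gripper's body presses on something with over 40 N, if the wrist force passes 120 N, or if a joint passes its speed limit or range.

## Robot

A 6-joint arm with a two-finger parallel gripper is mounted at the origin on a cart in front of the work surface, level with it; the furniture and walls round the work are solid. World frame = base frame: x ahead of the robot, y to its left, z up, the work surface at z = 0. Lengths are in m, angles in degrees, forces in N, time in s.
With the tool pointing down it reaches from about 0.325 to 0.85 m from the base axis. Payload 15.5 kg.
Tool frame: the origin (TCP) lies on the centre line of the jaws, within the pads' length; the fingertips stand 19 mm ahead of it and the grasp point (between the pads) is the TCP; z points along the fingers, y is the direction in which the jaws open and shut (so a half turn about z gives the same grasp; the last joint's range is limited). The gripper opens to 91 mm and grips with 3 to 60 N. Pads are 32 mm wide; open, the fingers measure 118 mm over their backs; the gripper's body (76 mm by 178 mm) begins 60 mm behind the grasp point.
Start: joints at [60.304, 28.281, 77.091, -0, 74.628, -5.472], TCP at [0.256, 0.57, 0.203] pointing down, gripper open.
Joint ranges: [-166.48, 166.48], [-47.26, 123.95], [12.59, 153.08], [-70.14, 250.14], [6.76, 159.57], [-176.63, 176.63]. Speed limits (degrees/s): [108.29, 108.29, 147.25, 172.46, 172.46, 172.46].

## Interface

Orientations are given as [roll, pitch, yaw] about the fixed x, y, z axes, in that order (R = Rz(yaw) Ry(pitch) Rx(roll)).
In Python, from plant import status, cams, ticket gives the robot as it stands. The module is installed in compiled form; this text tells all that it offers.
- The arm moves only by the tool jog_arm, never from a script. Its argument "rows" is a list of rows, each a list of 5 numbers: the finger opening in cm, from 0 to 9.12, then the shift along the world's x, y, z in cm, then the turn about the world's z in rad. In form: [[claw, x, y, z, spin], ...]. A call has 1 to 20 rows; each row shifts and turns the commanded pose from where the row before left it; what a row does not reach is not made up. A row lasts 1/10 s, in which the tool goes at most 50 mm and 8.59 degrees, less where a joint would pass 70% of its speed; a pose out of reach is approached as far as the arm can. A call with a gripper value outside its range is refused whole. The fingers move at their own pace and stop on an object; "grip_force" is the grip in N (left out, the last holds). Time passes only in rows, so rows that do not move let the fingers close. It gives the time, the measured TCP pose, the force and the opening at its end, in the units of the state.
- status.get_state(): the state, without advancing time (a new reading comes with each control period).
- cams.snapshot(name): name is "side" or "top"; returns the picture (480x640x3 uint8, red, green, blue); there is no depth.
- cams.get_calibration(name): a dict with "fx", "fy", "cx", "cy" (pixels), "world_from_camera" (4x4, takes a point from camera to world coordinates). Camera axes: x right, y down, z forward; pixel columns grow to the right and rows downward; lengths in m; the calibration is good to about 2 mm. A picture is of the moment at which its call begins. get_calibration takes no time and is no camera call.
- ticket.sign_off(): hands the job in, once; it reports no verdict.
The state is a dict: "clock": time; "joint_positions": joint angles; "dq": joint speeds; "tau": joint torques, N m; "tool_pos": TCP position; "orientation": TCP orientation; "force": force on the tool from outside, world axes, zero at the start; "torque": the same for the moment, N m; "grip_width": finger opening in m.
Only numpy, scipy, OpenCV 4.12 (cv2) and the standard library are available. Lean on these libraries where they do the work, as an engineer would, in place of code of your own. Each camera call takes 0.05 s, during which the arm holds its last target. There are 200 camera calls.

## Working session

There is one attempt and no reset: what is moved stays moved. The work goes in short steps, Python scripts to look and compute and a tool call to move; the robot and the scene stay as the last step left them, time stands still between calls to the robot, and variables do not carry over. Pictures are saved under pics/ and viewed, about 8 in all and at most 12, crops included, and the job is handed in when it is done.

Besides the shell and the picture viewer there is one more tool, called after "Emit:" as name(argument=value, ...), one argument or row to a line, values as JSON. jog_arm: Moves the arm, as the interface text tells. Its arguments: {"type":"object","properties":{"rows":{"type":"array","items":{"type":"array","items":{"type":"number"}}},"grip_force":{"type":"number"}},"required":["rows"]}

```bash
mkdir -p pics
python3 - <<'E'
from plant import status, cams
import cv2,numpy as np
print(status.get_state())
for n in("side","top"):
    im=cams.snapshot(n); cv2.imwrite(f"pics/{n}0.png",im[:,:,::-1]); c=cams.get_calibration(n); print(n,c["fx"],c["fy"],c["cx"],c["cy"]); print(np.round(c["world_from_camera"],4))
E
```

```text
{'clock': 0.0, 'joint_positions': array([ 6.03017224e+01,  2.83172025e+01,  7.71279211e+01, -2.89576169e-03,
        7.46276559e+01, -5.47167135e+00]), 'dq': array([-0.09507622,  0.02340355,  0.0462369 ,  0.02453594, -0.006661  ,
        0.03643626]), 'tau': array([-8.18894652e-03, -8.78832150e+01, -3.81844926e+01,  7.02751195e-02,
        5.31477621e-02, -4.15863440e-05]), 'tool_pos': array([0.25627962, 0.56960053, 0.20220844]), 'orientation': array([-1.79927286e+02, -4.16130812e-03,  1.55774160e+02]), 'force': array([-0.2668621 , -0.34288016, -0.11620339]), 'torque': array([ 0.02544177, -0.03309716, -0.03361693]), 'grip_width': 0.09143866316591522}
side 598.8235658775451 598.8235658775451 319.1613409334343 233.31181660393176
[[-0.9987 -0.0342  0.0386  0.471 ]
 [-0.0503  0.477  -0.8774  0.8592]
 [ 0.0116 -0.8782 -0.4781  0.6053]
 [ 0.      0.      0.      1.    ]]
top 463.98564588692096 463.98564588692096 321.6052767892346 237.69627028307283
[[-0.0094 -0.9956  0.0932  0.4478]
 [-0.9999  0.0088 -0.0066 -0.0941]
 [ 0.0058 -0.0932 -0.9956  0.9697]
 [ 0.      0.      0.      1.    ]]
```

View pics/top0.png

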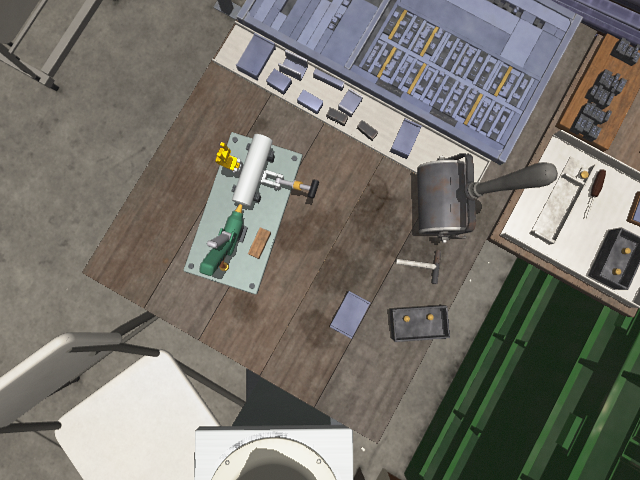

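View pics/side0.png

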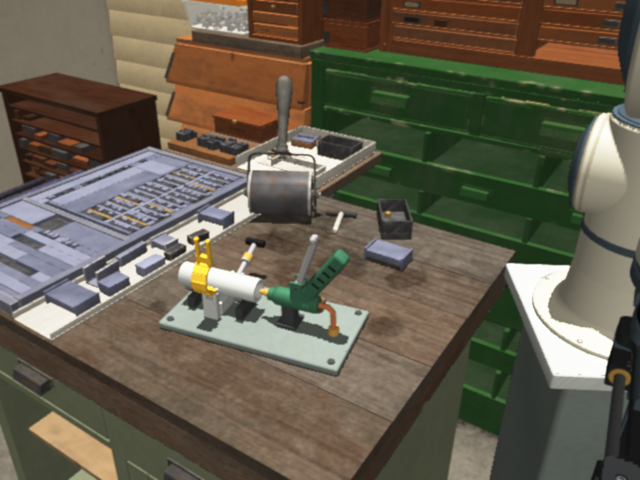

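The top view shows the plate corners at about (231,133), (303,152), (257,293) and (185,272). The saddle is open at (228,157), the bolt bar is at (313,188), the gun is at about (222,245) and the wood block at (258,243). The side view agrees: saddle up at (202,265), bar at (256,242). Next I'll measure the plate, bar and saddle.

```bash
cat > h.py <<'E'
import numpy as np,cv2
from plant import status,cams
from scipy.optimize import least_squares
C={n:cams.get_calibration(n) for n in("side","top")}
def ray(n,p):
    c=C[n];T=c["world_from_camera"];return T[:3,3],T[:3,:3]@np.array([(p[0]-c["cx"])/c["fx"],(p[1]-c["cy"])/c["fy"],1])
def cast(n,p,z):
    o,d=ray(n,p);return o+d*(z-o[2])/d[2]
def proj(n,P):
    c=C[n];T=c["world_from_camera"];q=(np.atleast_2d(P)-T[:3,3])@T[:3,:3];return np.c_[q[:,0]/q[:,2]*c["fx"]+c["cx"],q[:,1]/q[:,2]*c["fy"]+c["cy"]]
def tri(ps,pt):
    (a,u),(b,v)=ray("side",ps),ray("top",pt);s=np.linalg.lstsq(np.c_[u,-v],b-a,rcond=None)[0]
    A,B=a+u*s[0],b+v*s[1];return (A+B)/2,np.linalg.norm(A-B)
def S(st,P): # station->world, st=(x,y,yaw), P in mm
    P=np.atleast_2d(P)/1000.;c,s=np.cos(st[2]),np.sin(st[2]);return np.c_[st[0]+c*P[:,0]-s*P[:,1],st[1]+s*P[:,0]+c*P[:,1],P[:,2]]
def inv(st,W):
    c,s=np.cos(st[2]),np.sin(st[2]);d=np.atleast_2d(W)-[st[0],st[1],0];return 1000*np.c_[c*d[:,0]+s*d[:,1],-s*d[:,0]+c*d[:,1],d[:,2]]
E
cat > m.py <<'E'
from h import *
roi={"top":(170,120,150,190),"side":(140,220,250,170)}
im={n:cv2.cvtColor(cv2.imread(f"pics/{n}0.png"),cv2.COLOR_BGR2HSV) for n in roi}
def mask(n,lo,hi):
    m=cv2.inRange(im[n],lo,hi);x,y,w,h=roi[n];k=np.zeros_like(m);k[y:y+h,x:x+w]=m[y:y+h,x:x+w];return k
print(im["top"][280,200],im["top"][210,215],im["side"][340,270],im["side"][320,190])
for n in roi:
    m=cv2.morphologyEx(mask(n,(60,10,90),(95,60,255)),cv2.MORPH_CLOSE,np.ones((5,5)))
    ct=max(cv2.findContours(m,0,2)[0],key=cv2.contourArea);hu=cv2.convexHull(ct)
    q=cv2.approxPolyN(hu,4,ensure_convex=True).reshape(-1,2).astype(float)
    print(n,cv2.contourArea(ct),q.tolist());print(np.round([cast(n,p,.012) for p in q],4).tolist())
    y=mask(n,(20,150,90),(35,255,255));g=mask(n,(65,120,30),(90,255,255))
    for nm,k in(("yel",y),("grn",g)):
        for c in cv2.findContours(k,0,2)[0]:
            if cv2.contourArea(c)>15: print(nm,cv2.boundingRect(c),np.round(cv2.minAreaRect(c)[0],1))
    x,yy,w,h=roi[n]
crops=[cv2.resize(cv2.imread(f"pics/{n}0.png")[b:b+h,a:a+w],None,fx=3,fy=3,interpolation=2) for n,(a,b,w,h) in {"top":(180,125,145,175),"side":(160,230,215,145)}.items()]
cv2.imwrite("pics/top0c.png",crops[0]);cv2.imwrite("pics/side0c.png",crops[1])
E
python3 m.py
```

```text
[ 14  44 127] [ 75  14 178] [ 56  19 201] [ 58  17 199]
top 5749.5 [[292.0, 187.0], [256.0, 294.0], [183.0, 271.0], [219.0, 166.0]]
[[0.6446, -0.0395, 0.012], [0.4228, 0.035, 0.012], [0.4712, 0.1851, 0.012], [0.6906, 0.1137, 0.012]]
yel (236, 205, 6, 7) [238.5 208. ]
yel (294, 182, 9, 8) [298.  185.5]
yel (215, 142, 25, 28) [225.  158.4]
side 5364.0 [[371.0, 308.0], [336.0, 374.0], [157.0, 325.0], [195.0, 289.0]]
[[0.4184, 0.0276, 0.012], [0.4732, 0.1942, 0.012], [0.7638, 0.0972, 0.012], [0.727, -0.009, 0.012]]
yel (191, 237, 25, 59) [200.9 266.2]
```

View pics/top0c.png

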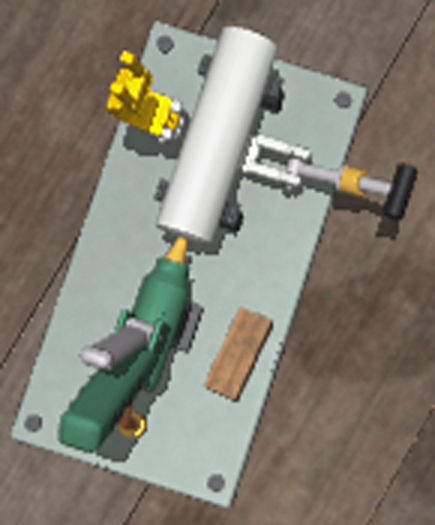

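View pics/side0c.png

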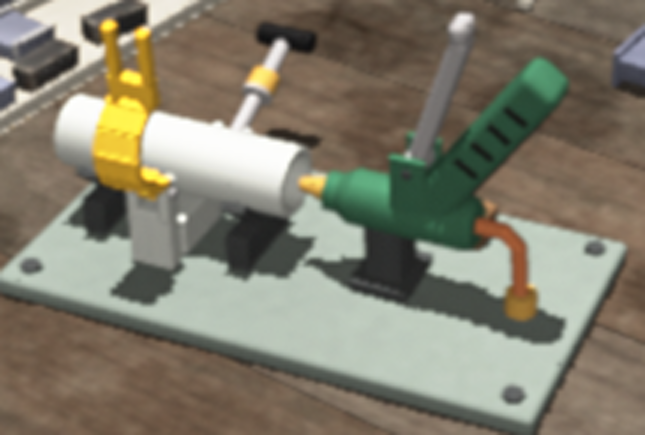

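The crops show the plate corners clearly, and also the bar at top (314,189) / side (256,243), the prong tips at side about (202,239), the grip end at side (342,257) / top (208,266) and the trigger tip at side (314,237). I'll fit the station pose now.

```bash
cat > fit.py <<'E'
from h import *
t=lambda x,y:(180+x/3,125+y/3); s=lambda x,y:(160+x/3,230+y/3)
obs=[("top",t(155,22),(165,80,12)),("top",t(367,88),(165,-80,12)),("top",t(231,505),(-145,-80,12)),("top",t(12,437),(-145,80,12)),
("side",s(626,245),(-145,-80,12)),("side",s(533,425),(-145,80,12)),("side",s(0,276),(165,80,12))]
def res(p,n=None):
    return np.concatenate([(proj(a,S(p,P))[0]-q) for a,q,P in obs if n in(None,a)])
for n in(None,"top","side"):
    r=least_squares(res,(.5,.1,-.3),args=(n,),loss="soft_l1",x_scale=(.01,.01,.01));print(n,np.round(r.x,4),np.round(res(r.x,n),1))
    if n is None: st=r.x
np.save("st.npy",st)
for nm,a,b in(("bar",s(287,38),t(401,192)),("gripend",s(548,80),t(83,425)),("trigtip",s(462,22),t(92,355)),("prongs",s(127,27),t(124,72))):
    P,e=tri(a,b);print(nm,np.round(P,4),"station",np.round(inv(st,P),1),"gap mm",round(e*1000,1))
for y,z,nm in((0,60,"tube"),):
  for X in(20,160): print(nm,X,proj("top",S(st,(X,0,60))),proj("side",S(st,(X,0,60))))
for th in(1.6,1.7,1.8,1.9,2.0):
    r=104; P=[(90,34-r*np.cos(th)+4*np.sin(th),60+r*np.sin(th)+4*np.cos(th))];print(th,proj("top",S(st,P)),proj("side",S(st,P)))
E
python3 fit.py
```

```text
None [ 0.5835  0.0646 -0.3198] [-0.5 -1.   0.8 -0.3 -0.7  1.7 -1.5  0.4  1.1 -1.4  0.  -1.4 -2.4 -0.2]
top [ 0.5838  0.0636 -0.3157] [-0.3 -1.2  1.  -0.7  0.2  1.4 -0.8  0.5]
side [ 0.5823  0.0664 -0.3291] [ 2.  -0.2  0.  -0.1 -1.8 -0.2]
bar [ 0.6286 -0.0854  0.0667] station [[  90.1 -128.2   66.7]] gap mm 0.6
gripend [0.4721 0.1007 0.1543] station [[-117.    -0.8  154.3]] gap mm 5.5
trigtip [0.5131 0.0901 0.1792] station [[-74.8   2.  179.2]] gap mm 1.3
prongs [0.6827 0.0771 0.1626] station [[ 90.3  43.1 162.6]] gap mm 0.9
tube 20 [[241.2753111  203.45921856]] [[259.01617633 290.42076005]]
tube 160 [[263.6610356  137.84698403]] [[184.41061604 272.83788044]]
1.6 [[222.26036075 149.55016013]] [[202.85723133 237.62860662]]
1.7 [[216.89548162 147.99847529]] [[199.33741919 241.42256162]]
1.8 [[211.77418554 146.64774683]] [[195.87692824 245.82831567]]
1.9 [[206.96377124 145.51450867]] [[192.52003195 250.80636214]]
2.0 [[202.52494503 144.61127317]] [[189.31137674 256.30667748]]
```

```bash
cat > go.py <<'E'
from h import *
import sys
st=np.load("st.npy")
def here():
    s=status.get_state();P=s["tool_pos"];yaw=s["orientation"][2]
    print("t",round(s["clock"],2),"st",np.round(inv(st,P),1),"yaw",round(yaw,2),"want",round(np.degrees(st[2])+90,2),"F",np.round(s["force"],1),"w",round(s["grip_width"]*1000,1));return P
def deltas(Ps,P0=None):
    W=S(st,Ps);W=np.vstack([here() if P0 is None else P0,W]);print(np.round(np.diff(W,axis=0)*100,2).tolist())
lug=lambda th,dz=9:(90,34-98*np.cos(th)+4*np.sin(th),60+98*np.sin(th)+4*np.cos(th)+dz)
bar=lambda th,dz=0:(90,-52-83*np.sin(th-.1),34+83*np.cos(th-.1)+dz)
E
python3 - <<'E'
from go import *
deltas([(90,43,260),lug(1.62)])
E
```

```text
t 0.1 st [[-469.4  376.6  202.3]] yaw 155.78 want 71.68 F [-0.8  0.1  0.5] w 91.2
[[42.61, -49.25, 5.77], [-0.01, -0.02, -9.33]]
```

Emit:
jog_arm(
  rows=[
    [6,0,0,1.5,0],
    [6,0,0,1.5,0],
    [6,3,-3.5,0.2,-0.105],
    [6,3,-3.5,0.2,-0.105],
    [6,3,-3.5,0.2,-0.105],
    [6,3,-3.5,0.2,-0.105],
    [6,3,-3.5,0.2,-0.105],
    [6,3,-3.5,0.2,-0.105],
    [6,3,-3.5,0.2,-0.105],
    [6,3,-3.5,0.2,-0.105],
    [6,3,-3.5,0.2,-0.105],
    [6,3,-3.5,0.2,-0.105],
    [6,3,-3.5,0.2,-0.105],
    [6,3,-3.5,0.2,-0.105],
    [6,3,-3.5,0.2,-0.105],
    [6,3,-3.5,0.2,-0.105],
    [6,0,0,0,0],
    [6,0,0,0,0],
  ],
  grip_force=12,
)

```text
clock: 1.9
tool_pos: [0.6765, 0.0791, 0.26]
orientation: [-179.9, 0.0, 71.5]
force: [-0.4, 0.1, 0.5]
grip_width: 0.0602
```

Run:
```python
from go import *
deltas([(90,43,260),lug(1.62)])
```

```text
t 1.9 st [[ 83.7  43.  260. ]] yaw 71.49 want 71.68 F [-0.4  0.1  0.5] w 60.2
[[0.59, -0.2, 0.0], [-0.01, -0.02, -9.33]]
```

Emit:
jog_arm(
  rows=[
    [6,0.6,-0.2,-1,0],
    [6,0,0,-2,0],
    [6,0,0,-2,0],
    [6,0,0,-2,0],
    [6,0,0,-1.3,0],
    [6,0,0,-1,0],
    [6,0,0,0,0],
    [6,0,0,0,0],
  ],
)

```text
clock: 2.7
tool_pos: [0.6827, 0.0782, 0.1683]
orientation: [180.0, -0.0, 71.6]
force: [0.5, -0.7, -0.1]
grip_width: 0.0602
```

```bash
cat > pic.py <<'E'
from go import *
tag=sys.argv[1];x,y,w,h=map(int,sys.argv[2:6]) ;x2,y2,w2,h2=map(int,sys.argv[6:10])
a=cams.snapshot("side")[y:y+h,x:x+w,::-1];b=cams.snapshot("top")[y2:y2+h2,x2:x2+w2,::-1]
H=560;f=lambda i:cv2.resize(i,None,fx=390/i.shape[1],fy=390/i.shape[1],interpolation=2)
a,b=f(a),f(b);H=max(len(a),len(b));p=lambda i:cv2.copyMakeBorder(i,0,H-len(i),0,10,0)
cv2.imwrite(f"pics/{tag}.png",np.hstack([p(a),p(b)]));here()
E
python3 pic.py p1 150 180 220 200 180 110 150 190
```

```text
t 2.8 st [[ 90.3  44.  168.8]] yaw 71.56 want 71.68 F [0.3 0.2 0.3] w 59.8
```

View pics/p1.png

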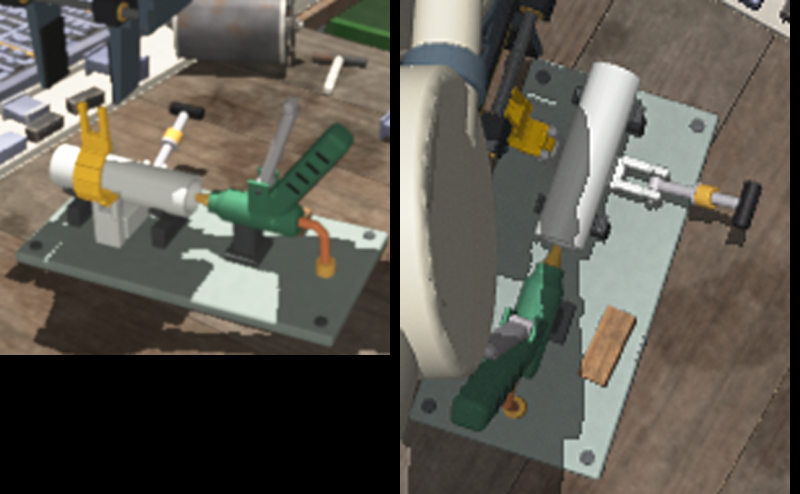

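Run:
```python
from go import *
for P in((120,44,150),(60,44,150),(133,44,150),(47,44,150),(90,43,163)): print(P,proj("side",S(st,P)),(proj("side",S(st,P))-[150,180])*390/220, proj("top",S(st,P)))
```

```text
(120, 44, 150) [[185.57706553 242.7618398 ]] [[ 63.06843434 111.2596251 ]] [[227.67968133 135.78826045]]
(60, 44, 150) [[219.93792214 250.22881559]] [[123.98086198 124.49653674]] [[216.87418536 166.75873086]]
(133, 44, 150) [[178.31591579 241.18391554]] [[ 50.19639618 108.46239572]] [[230.00246585 129.13074752]]
(47, 44, 150) [[227.57197693 251.88777605]] [[137.5139591  127.43742118]] [[214.51441621 173.5222483 ]]
(90, 43, 163) [[202.22531504 238.69565533]] [[ 92.5812403  104.05138899]] [[221.31014341 149.35130503]]
```

Run:
```python
from go import *
a=cams.snapshot("side")[170:300,150:260,::-1]
cv2.imwrite("pics/p2.png",cv2.resize(a,None,fx=4.5,fy=4.5,interpolation=2))
```

```text
(no output)
```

View pics/p2.png

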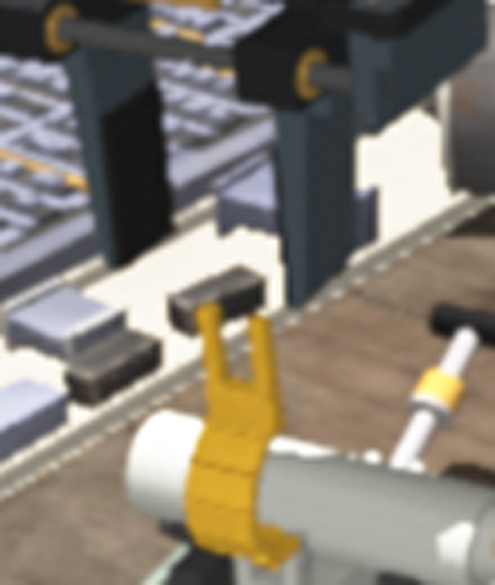

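The fingertips sit higher in the side view than I predicted: the near corners are at about (174,228) and (215,238). I'll zoom in from the top before closing.

Run:
```python
from go import *
a=cams.snapshot("top")[100:200,190:270,::-1]
cv2.imwrite("pics/p3.png",cv2.resize(a,None,fx=6,fy=6,interpolation=2))
for dx in(-43.5,-30,30,43.5):
  for dy in(-16,16):
    P=S(st,(90+dx,44+dy,149.5));print(dx,dy,np.round(proj("side",P),1),np.round(proj("top",P),1),np.round((proj("top",P)-[190,100])*6))
```

```text
-43.5 -16 [[233.  247.3]] [[222.9 176.5]] [[198. 459.]]
-43.5 16 [[222.6 257.3]] [[206.1 171.2]] [[ 96. 427.]]
-30 -16 [[225.2 245.6]] [[225.4 169.5]] [[212. 417.]]
-30 16 [[214.6 255.5]] [[208.5 164.1]] [[111. 385.]]
30 -16 [[191.2 238.4]] [[236.1 138.5]] [[277. 231.]]
30 16 [[179.9 247.9]] [[219.4 133.2]] [[176. 199.]]
43.5 -16 [[183.7 236.8]] [[238.5 131.6]] [[291. 190.]]
43.5 16 [[172.2 246.2]] [[221.8 126.3]] [[191. 158.]]
```

View pics/p3.png

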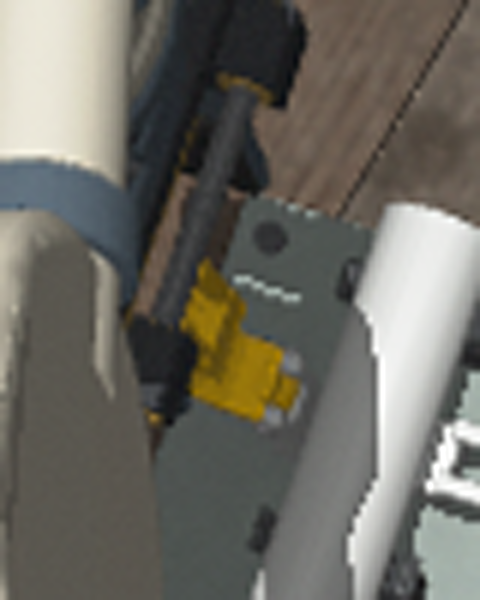

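Run:
```python
from go import *
for P in((90,44,149.5),):
    a,b=proj("side",S(st,P))[0],proj("top",S(st,P))[0];print(a,b)
    for da,db in(((-4,-17),(-5,-4)),((-4,-17),(-3,-2)),((-3,-16),(-4,-4))):
        Q,e=tri(a+da,b+db);print(np.round(inv(st,Q),1),e*1000)
for z in(150,160,170,180): print(z,proj("side",S(st,(90,44,z))),proj("top",S(st,(90,44,z))))
```

```text
[202.60746995 246.74194831] [222.35190764 151.30047141]
[[ 89.9  46.9 179.7]] 4.326347679614162
[[ 89.7  43.9 177.7]] 8.081911350870683
[[ 90.1  45.5 177.5]] 2.7110846963431596
150 [[202.58070693 246.45691004]] [[222.29447046 151.22323116]]
160 [[202.04248213 240.72457061]] [[221.13120457 149.65889696]]
170 [[201.49854914 234.93143639]] [[219.93958607 148.05643479]]
180 [[200.94881667 229.07653507]] [[218.7185656  146.41443351]]
```

The pictures put the fingertips near z≈178 mm, against the 150 I expected. I'll test it by closing gently here: if the fingers really reach the prongs, they'll stop at 26 mm.

Emit:
jog_arm(
  rows=[
    [4,0,0,0,0],
    [3,0,0,0,0],
    [2.4,0,0,0,0],
    [2,0,0,0,0],
    [2,0,0,0,0],
    [2,0,0,0,0],
    [2,0,0,0,0],
    [2,0,0,0,0],
    [2,0,0,0,0],
  ],
  grip_force=6,
)

```text
clock: 3.8
tool_pos: [0.6824, 0.0779, 0.1678]
orientation: [-180.0, 0.0, 71.5]
force: [0.3, -1.0, 0.9]
grip_width: 0.0198
```

The fingers closed to 19.8 mm with nothing between them, so the tips really are about 28 mm higher than the reported TCP implies. Lowering by that much and trying again.

Emit:
jog_arm(
  rows=[
    [6,0,0,0,0],
    [6,0,0,0,0],
    [6,0,0,0,0],
    [6,0,0,0,0],
    [6,0,0,-1,0],
    [6,0,0,-1,0],
    [6,0,0,-0.8,0],
    [6,0,0,0,0],
  ],
)

```text
clock: 4.6
tool_pos: [0.6814, 0.0779, 0.1379]
orientation: [-179.8, 0.1, 71.5]
force: [-0.2, 0.1, -0.5]
grip_width: 0.0599
```

Run:
```python
from go import *
here()
a=cams.snapshot("side")[190:290,150:260,::-1]
cv2.imwrite("pics/p4.png",cv2.resize(a,None,fx=5,fy=5,interpolation=2))
```

```text
t 4.6 st [[ 88.8  43.4 137.9]] yaw 71.55 want 71.68 F [-0.2  0.1 -0.5] w 59.9
```

View pics/p4.png

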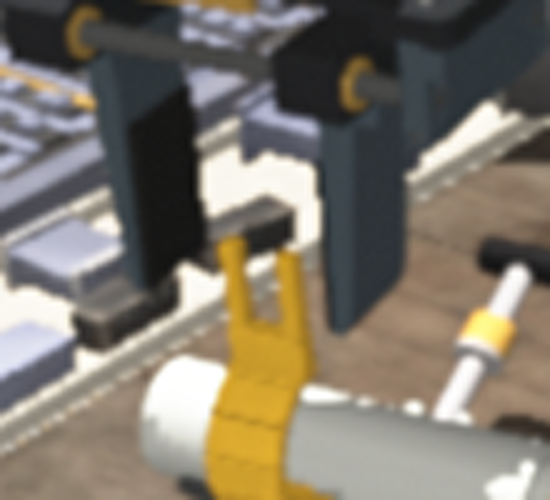

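The right fingertip is now at (218,257) and the left at (180,248), straddling the prongs. That matches tips at z≈150 with a reported z of 138, so the true TCP height is reported + 30 mm. I'll apply that correction from here on, then grip.

```bash
sed -i 's/P=s\["tool_pos"\];/P=s["tool_pos"]+[0,0,.030];/' go.py
python3 - <<'E'
from go import *
T=list(np.linspace(1.62,0,19))
deltas([lug(t) for t in T[1:]],S(st,lug(1.62)))
here();print(lug(1.62),lug(0))
E
```

```text
[[-0.28, -0.84, 0.04], [-0.28, -0.84, -0.04], [-0.27, -0.83, -0.12], [-0.27, -0.82, -0.2], [-0.26, -0.8, -0.27], [-0.25, -0.77, -0.35], [-0.24, -0.74, -0.42], [-0.23, -0.7, -0.49], [-0.22, -0.65, -0.55], [-0.2, -0.6, -0.61], [-0.18, -0.55, -0.67], [-0.16, -0.49, -0.72], [-0.14, -0.43, -0.76], [-0.12, -0.36, -0.8], [-0.1, -0.29, -0.83], [-0.07, -0.22, -0.85], [-0.05, -0.15, -0.87], [-0.02, -0.07, -0.88]]
t 4.65 st [[ 89.3  43.6 168.8]] yaw 71.55 want 71.68 F [0.  0.7 1.3] w 59.9
(90, np.float64(42.81517352147081), np.float64(166.68465957245468)) (90, np.float64(-64.0), np.float64(73.0))
```

Emit:
jog_arm(
  rows=[
    [4,0,0,0,0],
    [3,0,0,0,0],
    [2,0,0,0,0],
    [2,0,0,0,0],
    [2,0,0,0,0],
    [2,0,0,0,0],
  ],
  grip_force=12,
)

```text
clock: 5.25
tool_pos: [0.6827, 0.0779, 0.14]
orientation: [180.0, -0.0, 71.5]
force: [0.7, -0.9, 1.2]
grip_width: 0.0257
```

Emit:
jog_arm(
  rows=[
    [2,-0.28,-0.84,0,0],
    [2,-0.28,-0.84,-0.05,0],
    [2,-0.27,-0.83,-0.12,0],
    [2,-0.27,-0.82,-0.2,0],
    [2,-0.26,-0.8,-0.27,0],
    [2,-0.25,-0.77,-0.35,0],
    [2,-0.24,-0.74,-0.42,0],
    [2,-0.23,-0.7,-0.5,0],
    [2,-0.22,-0.65,-0.55,0],
    [2,0,0,0,0],
  ],
)

```text
clock: 6.25
tool_pos: [0.6591, 0.0067, 0.1144]
orientation: [-180.0, 0.0, 71.5]
force: [0.5, -3.2, 2.5]
grip_width: 0.0257
```

Run:
```python
from go import *
T=[.81,.6,.4,.2,0]
deltas([lug(t) for t in T]); print(lug(.81))
```

```text
t 6.25 st [[ 90.  -31.2 144.4]] yaw 71.51 want 71.68 F [ 0.5 -3.2  2.5] w 25.7
[[0.02, 0.05, -0.17], [-0.44, -1.32, -1.51], [-0.32, -0.96, -1.68], [-0.21, -0.62, -1.85], [-0.09, -0.26, -1.94]]
(90, np.float64(-30.67369773179063), np.float64(142.73813682008094))
```

Emit:
jog_arm(
  rows=[
    [2,-0.2,-0.6,-0.65,0],
    [2,-0.18,-0.55,-0.67,0],
    [2,-0.16,-0.49,-0.72,0],
    [2,-0.14,-0.43,-0.76,0],
    [2,-0.12,-0.36,-0.8,0],
    [2,-0.1,-0.29,-0.83,0],
    [2,-0.07,-0.22,-0.85,0],
    [2,-0.05,-0.15,-0.87,0],
    [2,-0.02,-0.07,-0.6,0],
    [2,0,0,-0.3,0],
    [2,0,0,-0.2,0],
    [2,0,0,0,0],
  ],
)

```text
clock: 7.45
tool_pos: [0.6492, -0.0234, 0.0432]
orientation: [180.0, -0.0, 71.6]
force: [-0.7, -0.5, 12.6]
grip_width: 0.0258
```

Run:
```python
from go import *
deltas([lug(0)])
```

```text
t 7.45 st [[ 90.1 -62.9  73.2]] yaw 71.56 want 71.68 F [-0.7 -0.5 12.6] w 25.8
[[-0.05, -0.1, -0.02]]
```

Emit:
jog_arm(
  rows=[
    [4,0,0,0,0],
    [6,0,0,0,0],
    [6,0,0,0.2,0],
    [6,0,0,1.3,0],
    [6,0,0,2,0],
    [6,0,0,2,0],
    [6,0,0,2,0],
    [6,-0.52,-1.55,0,0],
    [6,-0.52,-1.55,0,0],
    [6,-0.52,-1.55,0,0],
    [6,-0.52,-1.55,0,0],
    [6,0,0,0,0],
    [6,0,0,0,0],
  ],
)

```text
clock: 8.75
tool_pos: [0.6279, -0.0862, 0.1174]
orientation: [-180.0, -0.0, 71.5]
force: [0.6, 0.0, -0.3]
grip_width: 0.06
```

```bash
python3 - <<'E'
from go import *
th=1.266
deltas([bar(th,5)])
T=np.linspace(th,0,15)
deltas([bar(t,5) for t in T[1:]],S(st,bar(th,5)))
E
python3 pic.py p5 150 180 220 200 180 110 150 190
```

```text
t 8.75 st [[  89.6 -129.2  147.4]] yaw 71.47 want 71.68 F [ 0.6  0.  -0.3] w 60.0
[[0.07, 0.07, -7.57]]
[[0.1, 0.31, 0.68], [0.12, 0.37, 0.64], [0.14, 0.42, 0.61], [0.16, 0.47, 0.56], [0.17, 0.52, 0.52], [0.19, 0.56, 0.47], [0.2, 0.6, 0.41], [0.21, 0.63, 0.35], [0.22, 0.66, 0.29], [0.22, 0.68, 0.23], [0.23, 0.7, 0.16], [0.23, 0.71, 0.09], [0.24, 0.71, 0.03], [0.24, 0.71, -0.04]]
t 8.85 st [[  89.7 -128.3  147.5]] yaw 71.55 want 71.68 F [ 1.1  0.2 -0.6] w 60.1
```

View pics/p5.png

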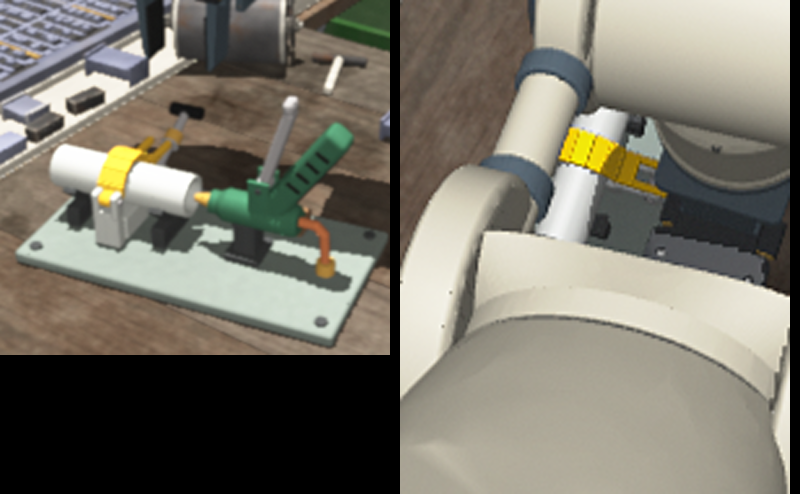

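The saddle is shut over the tube at side-crop (120,175), and the bar at (187,110) lies centred between the fingers at x≈150 and 215. Descending and pinching the bar.

Emit:
jog_arm(
  rows=[
    [6,0,0,-2,0],
    [6,0,0,-2,0],
    [6,0,0,-2,0],
    [6,0,0,-1,0],
    [6,0,0,-0.5,0],
    [6,0,0,0,0],
    [4,0,0,0,0],
    [3,0,0,0,0],
    [3,0,0,0,0],
    [3,0,0,0,0],
    [3,0,0,0,0],
  ],
  grip_force=15,
)

```text
clock: 9.95
tool_pos: [0.6286, -0.0857, 0.0431]
orientation: [180.0, 0.0, 71.5]
force: [0.3, -1.2, 0.8]
grip_width: 0.0359
```

Gripped at 35.9 mm, which matches the bar. Swinging the bolt up.

Emit:
jog_arm(
  rows=[
    [3,0.1,0.31,0.68,0],
    [3,0.12,0.37,0.64,0],
    [3,0.14,0.42,0.61,0],
    [3,0.16,0.47,0.56,0],
    [3,0.17,0.52,0.52,0],
    [3,0.19,0.56,0.47,0],
    [3,0.2,0.6,0.41,0],
    [3,0.21,0.63,0.35,0],
    [3,0.22,0.66,0.29,0],
    [3,0.22,0.68,0.23,0],
    [3,0.23,0.7,0.16,0],
    [3,0,0,0,0],
  ],
)

```text
clock: 11.15
tool_pos: [0.6485, -0.0254, 0.0926]
orientation: [179.9, -0.0, 71.6]
force: [1.9, -2.1, 7.7]
grip_width: 0.0357
```

Run:
```python
from go import *
print(bar(1.266*3/14,5));deltas([bar(1.266*3/14,5),bar(.18,5),bar(.09,5),bar(0,5)])
```

```text
(90, np.float64(-66.14729931174243), np.float64(120.7854138718144))
t 11.15 st [[ 90.  -65.  122.6]] yaw 71.6 want 71.68 F [ 1.9 -2.1  7.7] w 35.7
[[-0.04, -0.1, -0.19], [0.24, 0.71, 0.09], [0.23, 0.71, 0.03], [0.23, 0.71, -0.04]]
```

Emit:
jog_arm(
  rows=[
    [3,0.23,0.7,0.09,0],
    [3,0.23,0.7,0.03,0],
    [3,0.15,0.4,0,0],
    [3,0.1,0.3,-0.04,0],
    [3,0.07,0.2,0,0],
    [3,0.07,0.2,0,0],
    [3,0,0,0,0],
  ],
)

```text
clock: 11.85
tool_pos: [0.6565, -0.0011, 0.0929]
orientation: [180.0, -0.0, 71.6]
force: [2.9, -0.1, 5.5]
grip_width: 0.0361
```

Run:
```python
from go import *
deltas([bar(0,5)])
s=status.get_state()["force"];print("F station y",-np.sin(st[2])*s[0]+np.cos(st[2])*s[1])
```

```text
t 11.85 st [[ 90.  -39.4 122.9]] yaw 71.56 want 71.68 F [ 2.9 -0.1  5.5] w 36.1
[[-0.14, -0.41, -0.14]]
F station y 0.7955696940151835
```

Emit:
jog_arm(
  rows=[
    [3,0.06,0.2,0,0],
    [3,0.06,0.2,0,0],
    [3,0,0,0,0],
  ],
)

```text
clock: 12.15
tool_pos: [0.6569, 0.0005, 0.0927]
orientation: [-180.0, 0.2, 71.5]
force: [-2.8, -19.3, 6.2]
grip_width: 0.0355
```

Run:
```python
from go import *
here()
s=status.get_state()["force"];print("F station y",np.sin(-st[2])*s[0]*1+np.cos(st[2])*s[1])
a=cams.snapshot("side")[180:300,160:280,::-1]
cv2.imwrite("pics/p6.png",cv2.resize(a,None,fx=5,fy=5,interpolation=2))
for P in(bar(0),(90,-64,64)): print(P,(proj("side",S(st,P))-[160,180])*5)
```

```text
t 12.15 st [[ 89.9 -37.8 122.7]] yaw 71.54 want 71.68 F [ -2.8 -19.3   6.2] w 35.5
F station y -19.215397546903464
(90, np.float64(-43.71382641831326), np.float64(116.58534571807614)) [[358.13951512 298.23363487]]
(90, -64, 64) [[395.06120244 403.99313101]]
```

View pics/p6.png

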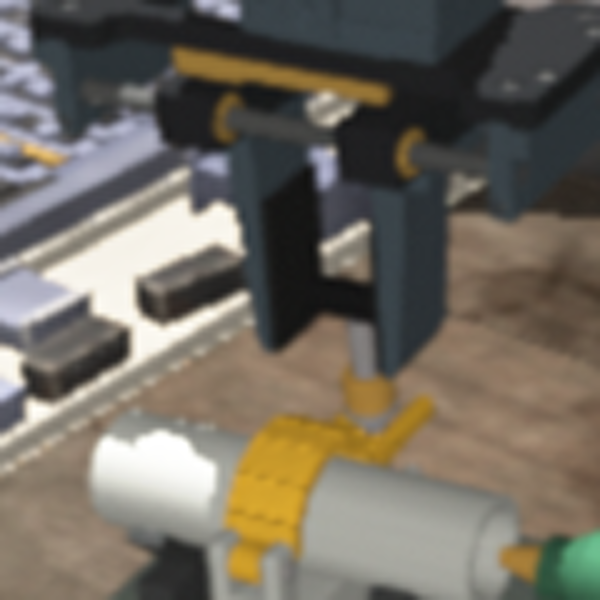

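The bar at crop (347,300) stands home above the saddle, against a prediction of (358,298). The stop resists with 19 N. Releasing, rising and moving over to the gun.

Emit:
jog_arm(
  rows=[
    [5,0,0,0,0],
    [6,0,0,0,0],
    [6,0,0,0,0],
    [6,0,0,1,0],
    [7,0,0,2,0],
    [9,0,0,2,0],
    [9,0,0,2.5,0],
    [9,0,0,2.5,0],
    [9,-2.76,1.58,0,0],
    [9,-2.76,1.58,0,0],
    [9,-2.76,1.58,0,0],
    [9,-2.76,1.58,0,0],
    [9,-2.76,1.58,0,0],
    [9,-2.76,1.58,0,0],
    [9.1,0,0,0,0],
    [9.1,0,0,0,0],
  ],
)

```text
clock: 13.8
tool_pos: [0.4919, 0.0979, 0.1936]
orientation: [179.9, -0.0, 71.6]
force: [-0.2, -0.3, 1.0]
grip_width: 0.0912
```

Run:
```python
from go import *
deltas([(-97,0,222),(-97,0,155)])
a=cams.snapshot("side")[170:310,180:390,::-1]
cv2.imwrite("pics/p7.png",cv2.resize(a,None,fx=3.7,fy=3.7,interpolation=2))
for P in(bar(0),(90,-64,64)): print(P,(proj("side",S(st,P))-[180,170])*3.7)
```

```text
t 13.8 st [[-97.3   2.8 223.6]] yaw 71.61 want 71.68 F [-0.2 -0.3  1. ] w 91.2
[[-0.06, -0.28, -0.16], [0.0, 0.0, -6.7]]
(90, np.float64(-43.71382641831326), np.float64(116.58534571807614)) [[191.02324119 257.69288981]]
(90, -64, 64) [[218.3452898  335.95491695]]
```

View pics/p7.png

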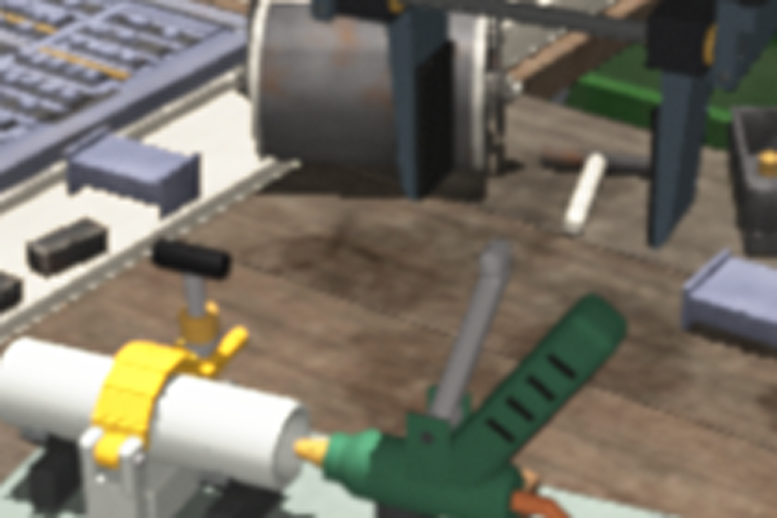

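The bolt bar is at crop (191,258), exactly as predicted for home, so the tube is clamped. The fingers (inner faces at x≈430 and 655) straddle the trigger tip (490) and the grip end (625). Descending.

Emit:
jog_arm(
  rows=[
    [9.1,-0.06,-0.28,-0.8,0],
    [9.1,0,0,-1.5,0],
    [9.1,0,0,-1.5,0],
    [9.1,0,0,-1.5,0],
    [9.1,0,0,-1,0],
    [9.1,0,0,-0.5,0],
    [9.1,0,0,0,0],
  ],
  grip_force=30,
)

```text
clock: 14.55
tool_pos: [0.4912, 0.0944, 0.1241]
orientation: [-179.9, 0.0, 71.5]
force: [-0.7, 0.8, 1.2]
grip_width: 0.091
```

Run:
```python
from go import *
deltas([(-99,0,155)])
a=cams.snapshot("side")[190:320,240:400,::-1]
cv2.imwrite("pics/p8.png",cv2.resize(a,None,fx=4,fy=4,interpolation=2))
```

```text
t 14.55 st [[-96.9  -0.7 154.1]] yaw 71.53 want 71.68 F [-0.7  0.8  1.2] w 91.0
[[-0.18, 0.13, 0.09]]
```

View pics/p8.png

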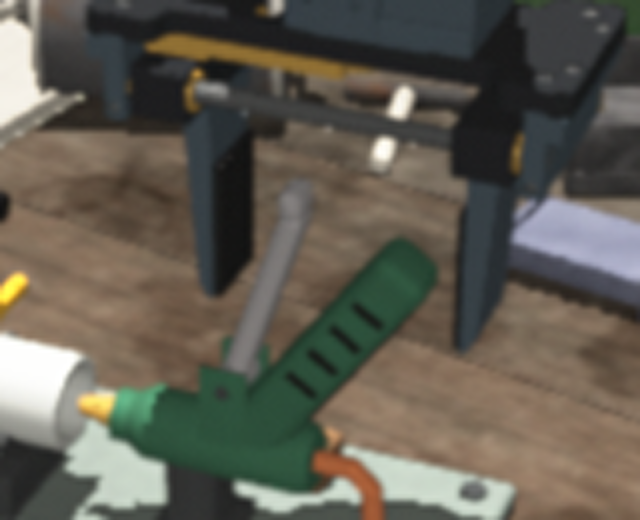

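The left fingertip at (215,293) is in front of the trigger and the right one at (465,348) is behind the grip. Starting to close.

Emit:
jog_arm(
  rows=[
    [8.4,-0.1,0.05,0,0],
    [7.8,-0.1,0.05,0,0],
    [7.2,0,0,0,0],
    [6.8,0,0,0,0],
    [6.5,0,0,0,0],
    [6.3,0,0,0,0],
    [6.3,0,0,0,0],
  ],
  grip_force=35,
)

```text
clock: 15.3
tool_pos: [0.489, 0.0959, 0.1248]
orientation: [-180.0, -0.0, 71.5]
force: [-1.4, 3.9, 4.3]
grip_width: 0.0632
```

```bash
cat > f.py <<'E'
from go import *
P=here();f=status.get_state()["force"];c,s=np.cos(st[2]),np.sin(st[2]);print("F st",np.round([c*f[0]+s*f[1],-s*f[0]+c*f[1],f[2]],1))
E
python3 f.py
```

```text
t 15.3 st [[-99.5   0.  154.8]] yaw 71.55 want 71.68 F [-1.4  3.9  4.3] w 63.2
F st [-2.5  3.3  4.3]
```

Emit:
jog_arm(
  rows=[
    [6,0,0,0,0],
    [5.6,0,0,0,0],
    [5.2,0,0,0,0],
    [4.8,0,0,0,0],
    [4.6,0,0,0,0],
  ],
)

```text
clock: 15.8
tool_pos: [0.4852, 0.0971, 0.1245]
orientation: [-179.6, 0.0, 71.5]
force: [-20.7, 16.3, 21.8]
grip_width: 0.0536
```

```bash
python3 f.py
```

```text
t 15.8 st [[-1.035e+02 -1.000e-01  1.545e+02]] yaw 71.53 want 71.68 F [-20.7  16.3  21.8] w 53.6
F st [-24.7   9.   21.8]
```

The arm is pressing on the grip's back, so I'll shift 4 mm back to balance the squeeze and keep holding.

Emit:
jog_arm(
  rows=[
    [4,-0.2,0.07,0,0],
    [4,-0.2,0.07,0,0],
    [4,0,0,0,0],
    [4,0,0,0,0],
  ],
)

```text
clock: 16.2
tool_pos: [0.4848, 0.0973, 0.1249]
orientation: [-180.0, -0.0, 71.6]
force: [-4.4, 4.0, 9.3]
grip_width: 0.053
```

```bash
python3 f.py
python3 - <<'E'
from h import *
cv2.imwrite("pics/sq.png",cams.snapshot("side")[:,:,::-1])
a=cv2.imread("pics/p8.png");b=cv2.resize(cv2.imread("pics/sq.png")[190:320,240:400],None,fx=4,fy=4,interpolation=2);cv2.imwrite("pics/sqc.png",b)
E
```

```text
t 16.2 st [[-103.9    0.   154.9]] yaw 71.55 want 71.68 F [-4.4  4.   9.3] w 53.0
F st [-5.4  2.4  9.3]
```

The picture limit is reached, so only numbers from here. A harder squeeze shows whether 53 mm is the hard stop.

Emit:
jog_arm(
  rows=[
    [4,0,0,0,0],
    [4,0,0,0,0],
    [4,0,0,0,0],
    [4,0,0,0,0],
  ],
  grip_force=50,
)

```text
clock: 16.65
tool_pos: [0.4846, 0.0974, 0.1249]
orientation: [-179.9, -0.0, 71.5]
force: [-5.1, 3.7, 8.5]
grip_width: 0.0523
```

```bash
python3 f.py
python3 - <<'E'
from go import *
im={"rest":cv2.resize(cv2.imread("pics/p8.png"),None,fx=.25,fy=.25,interpolation=cv2.INTER_AREA),"sq":cv2.imread("pics/sq.png")[190:320,240:400]}
# trigger centre line 15 mm below its tip, for candidate angles; colour profile
for k,i in im.items():
    hsv=cv2.cvtColor(i,cv2.COLOR_BGR2HSV);out=[]
    for a in np.arange(-.05,.4,.05):
        L=np.radians(35)-.30+a;P=S(st,(-46-80*np.sin(L),0,91.3+80*np.cos(L)));u=np.round(proj("side",P)[0]-[240,190]).astype(int);out.append((round(a,2),hsv[u[1],u[0]].tolist()))
    print(k,out)
E
```

```text
t 16.65 st [[-104.1    0.   154.9]] yaw 71.54 want 71.68 F [-5.1  3.7  8.5] w 52.3
F st [-6.1  1.9  8.5]
rest [(np.float64(-0.05), [16, 41, 105]), (np.float64(0.0), [8, 9, 114]), (np.float64(0.05), [10, 13, 115]), (np.float64(0.1), [11, 28, 100]), (np.float64(0.15), [15, 72, 128]), (np.float64(0.2), [16, 72, 121]), (np.float64(0.25), [15, 71, 122]), (np.float64(0.3), [15, 66, 119]), (np.float64(0.35), [17, 66, 112])]
sq [(np.float64(-0.05), [96, 30, 43]), (np.float64(0.0), [30, 11, 23]), (np.float64(0.05), [30, 12, 21]), (np.float64(0.1), [0, 13, 20]), (np.float64(0.15), [16, 64, 44]), (np.float64(0.2), [15, 73, 118]), (np.float64(0.25), [16, 69, 118]), (np.float64(0.3), [6, 12, 109]), (np.float64(0.35), [9, 16, 115])]
```

The trigger shows at about 0.30–0.35 rad, against 0–0.05 at rest. Going from 35 to 50 N only took 0.7 mm, so it's at the stop. Holding a little longer, then releasing smoothly and retreating.

Emit:
jog_arm(
  rows=[
    [4,0,0,0,0],
    [4,0,0,0,0],
    [4,0,0,0,0],
    [4,0,0,0,0],
    [4,0,0,0,0],
    [6,0.1,-0.03,0,0],
    [7,0.2,-0.07,0,0],
    [8,0.2,-0.07,0,0],
    [9.1,0.2,-0.07,0,0],
    [9.1,0,0,0,0],
    [9.1,0,0,0,0],
    [9.1,0,0,0,0],
  ],
)

```text
clock: 17.85
tool_pos: [0.492, 0.0947, 0.1246]
orientation: [-180.0, 0.0, 71.6]
force: [0.2, 0.4, 0.4]
grip_width: 0.0908
```

```bash
python3 f.py
```

```text
t 17.85 st [[-96.3  -0.2 154.6]] yaw 71.55 want 71.68 F [0.2 0.4 0.4] w 90.8
F st [0.  0.4 0.4]
```

Free of contact. Rising and moving clear to the robot's left.

Emit:
jog_arm(
  rows=[
    [9.1,0,0,1,0],
    [9.1,0,0,2,0],
    [9.1,0,0,2,0],
    [9.1,0,0,2.5,0],
    [9.1,0,0,2.5,0],
    [9.1,-1,3.5,0,0],
    [9.1,-1,3.5,0,0],
    [9.1,-1,3.5,0,0],
    [9.1,-1,3.5,0,0],
    [9.1,-1,3.5,0,0],
    [9.1,-1,3.5,0,0],
    [9.1,-1,3.5,0,0],
    [9.1,-1,3.5,0,0],
    [9.1,-1,3.5,0,0],
    [9.1,-1,3.5,0,0],
    [9.1,0,0,0,0],
    [9.1,0,0,0,0],
  ],
)

```text
clock: 19.55
tool_pos: [0.3919, 0.445, 0.2251]
orientation: [180.0, 0.0, 71.6]
force: [-0.6, -0.4, 0.0]
grip_width: 0.0908
```

Run:
```python
from go import *
here()
for n,(x,y,w,h) in {"top":(180,100,280,245),"side":(150,180,270,200)}.items():
    b=cams.snapshot(n);b=b[:,:,::-1];cv2.imwrite(f"pics/end_{n}.png",b);a=cv2.imread(f"pics/{n}0.png")
    d=cv2.absdiff(a,b).max(2);m=np.zeros_like(d);m[y:y+h,x:x+w]=(d[y:y+h,x:x+w]>60)
    m=cv2.morphologyEx(m*255,cv2.MORPH_OPEN,np.ones((2,2)))
    for c in cv2.findContours(m,0,2)[0]:
        if cv2.contourArea(c)>6: print(n,cv2.boundingRect(c),cv2.contourArea(c))
    h2=cv2.cvtColor(b,cv2.COLOR_BGR2HSV);print(n,"pred bar home",proj(n,S(st,bar(0)))[0],"lug",proj(n,S(st,(90,-64,64)))[0])
    k=cv2.inRange(h2,(0,0,0),(180,120,45));u=proj(n,S(st,bar(0)))[0].astype(int);r=k[u[1]-8:u[1]+8,u[0]-14:u[0]+14];q=np.argwhere(r);print("dark centroid",q.mean(0)[::-1]+[u[0]-14,u[1]-8],len(q))
i=cv2.cvtColor(cv2.imread("pics/end_side.png"),cv2.COLOR_BGR2HSV)
for a in(-.05,0,.05,.1,.15,.3,.35):
    L=np.radians(35)-.30+a;u=np.round(proj("side",S(st,(-46-80*np.sin(L),0,91.3+80*np.cos(L))))[0]).astype(int);print(a,i[u[1],u[0]])
```

```text
t 19.55 st [[-301.5  300.9  255.1]] yaw 71.64 want 71.68 F [-0.6 -0.4  0. ] w 90.8
top (267, 188, 7, 6) 23.0
top (301, 181, 19, 19) 88.5
top (238, 160, 63, 31) 698.5
top (217, 147, 21, 31) 358.5
top (221, 143, 5, 5) 11.5
top pred bar home [270.40415622 170.28235688] lug [282.88005195 179.6739125 ]
dark centroid [270.82352941 169.66666667] 51
side (198, 320, 21, 13) 155.5
side (406, 304, 15, 6) 30.0
side (251, 274, 16, 6) 32.5
side (322, 266, 5, 6) 13.5
side (192, 263, 41, 33) 872.5
side (405, 262, 16, 13) 91.5
side (336, 243, 6, 3) 7.0
side (206, 241, 6, 15) 35.5
side (232, 239, 34, 35) 238.0
side (194, 237, 19, 27) 106.5
side (222, 236, 21, 10) 118.5
side (328, 231, 93, 145) 4453.0
side (418, 225, 3, 7) 11.0
side (410, 182, 11, 10) 49.5
side pred bar home [231.62790302 239.64672697] lug [239.01224049 260.7986262 ]
dark centroid [231.41732283 239.88188976] 127
-0.05 [ 15  40 102]
0 [ 12  11 114]
0.05 [  0   9 111]
0.1 [12 27 96]
0.15 [ 15  72 124]
0.3 [ 16  65 110]
0.35 [108  21  62]
```

```bash
python3 -c "
from plant import ticket; print(ticket.sign_off())"
```

```text
the job is handed in; nothing more can be done
None
```

The job is done and handed in at about 19.6 s of the 64 s allowed, with the arm well clear of everything. No verdict is reported, so the outcome rests on my own checks:

- **Saddle:** pinched and swung shut. It pressed back with 12.6 N at the stop, and a picture showed it closed over the tube with the tube still in its cradle.
- **Bolt:** swung up to its stop, which resisted with 19 N. In the final images the bar is within 1 px of its predicted home position in both views.
- **Trigger:** squeezed after the tube was clamped, at 35 then 50 N, for about 1.4 s. The extra force closed the fingers by only 0.7 mm more, and the image showed the trigger about 0.30 rad in. After release its pixels were back at the rest position.
- **Loose things:** comparing start and end top views, only the saddle and bolt area changed, so nothing on the table or base plate appears to have moved.

**What disagreed or was limited:**
- **Tool height:** the reported height was about 30 mm below what the cameras showed. My first try at gripping the saddle closed on air, so I corrected for this in all later moves.
- **Trigger angle:** the interface can't tilt the tool, so I squeezed with upright fingers instead of tilted 35 degrees. The arm first pressed the grip with about 25 N to one side. I shifted it 4 mm to rebalance.
- **Picture limit:** I had used all 12 views before the squeeze, so the squeezed trigger and the end state were checked by pixel values only. In the side view the arm still showed at the right, so that view is less clear there.

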